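# Pin and press the card jig

## Task

A freshly glued card lies in the hinged pressing jig. Close the jig's lid, then take the red-handled locating pin from its stand, push it down through the hole in the lid's blue lug into the hole of the base until its collar bears on the lug, and press the lid fully shut against its springy buffers. Finish while still pressing, with the lid held shut, and leave the yellow ink pot beside the jig where it stands.

Things in the scene. Friction and masses are not known exactly. Their poses are not given: they have to be found in the camera images.
- jig: base of the pressing jig, fixed to the table: plywood block 200 (x) x 140 (y) x 30 mm high, origin at the centre of its underside, z up. Its x axis points from the hinge to the pin hole. A hexagonal paper card lies on it. Two black rubber buffers on springs stand 8.5 mm proud of its top at x = 53 mm, y = +-45 mm.
- jig_hinge (a point): middle of the hinge axis, at x -85, y 0, z 36 mm in the jig's frame; the axis runs along the jig's y. The lid: aluminium frame with clear window, 0.2 kg, 12 mm thick, middle plane through the hinge axis, 130 mm wide, from 9 to 149 mm from the axis (solid bar from 127 to 149 mm), then a blue lug 40 mm wide on to 185 mm.
- jig_lid (a joint): hinge angle of the lid, rad: 0 = fully shut, flat on the base; grows as the free edge rises, to 1.55 (starts at 1.1 to 1.4). Stiff hinge (friction about 0.22 N m): the lid stays where it is left, but below about 0.06 two sprung buffers push it back up to 0.035 to 0.06 unless it is pressed. About 8 N down at the lug holds it fully shut.
- lug_hole (a point): centre of the upper mouth of the 12.5 mm through hole in the blue lug, on the lid's outer face, 166 mm from the hinge axis; z axis out of the lid's outer face (up when shut). It moves with the lid. Lug 12 mm thick.
- base_hole (a point): centre of the mouth of the 12.5 mm hole, 27 mm deep, in the top of the base (30 mm above the table); under the lug hole when the lid is shut
- pin_stand: wooden block 50 x 50 x 40 mm high, fixed, origin at the centre of its underside; the pin stands in the hole in its top
- pin: locating pin, 80 g: origin at the tip of its foot, z up along the pin. Steel shaft 10 mm in diameter, 32 mm long with a tapered foot; collar 24 mm in diameter from 32 to 36 mm; red square handle 18 x 18 mm (sides along the pin's x and y) from 36 to 70 mm. It starts upright in the stand with its collar on the top of the stand.
- pin_collar (a point): centre of the underside of the pin's collar, 32 mm above the tip
- ink_yellow: bystander: small ink pot with yellow lid, 67 mm in diameter, 58 mm high, origin at the centre of its underside
Not all that is in view belongs to the job. What is shaped like the pin but turquoise or white is not meant.

How it is judged:
By the outcome, as a careful person would: the job done as asked, in the order asked, and still so for the second after the job is handed in, while the arm keeps its last pose, push and grip.
It also fails if it takes over 53 s, if anything falls off the work surface, if the arm or the gripper's body presses on something with over 40 N, if the wrist force passes 120 N, or if a joint passes its speed limit or range.

## Robot

A 7-joint arm with a two-finger parallel gripper is mounted at the origin on the work surface; the furniture and walls round the work are solid. World frame = base frame: x ahead of the robot, y to its left, z up, the work surface at z = 0. Lengths are in m, angles in degrees, forces in N, time in s.
With the tool pointing down it reaches from about 0.4 to 0.875 m from the base axis. Payload 6.5 kg.
Tool frame: the origin (TCP) lies midway between the tips of the shut fingers; the grasp point (between the pads) lies 19 mm behind it (manip.grasp_offset is the distance from the TCP to the grasp point, in m); y points along the fingers, z is the direction in which the jaws open and shut, and the axes are right-handed (so a half turn about y gives the same grasp; the last joint's range is limited). The gripper opens to 85 mm and grips with 20 to 120 N. Pads are 22 mm wide; open, the fingers measure 114 mm over their backs; the gripper's body (76 mm by 85 mm) begins 54 mm behind the grasp point. The pads swing forward as they close: fully open they stand 13 mm farther back than shut.
Start: joints at [70.29, 30.733, -0.252, 88.115, 0.149, 61.152, -4.079], TCP at [0.178, -0.625, 0.231] pointing down, gripper open.
Joint ranges: [-154.64, 154.64], [-21.42, 123.67], [-72.66, 72.17], [13.99, 137.28], [-74.86, 254.86], [10.95, 109.41], [-158.01, 158.01]. Speed limits (degrees/s): [136.94, 136.94, 180, 180, 180, 180, 180].

## Interface

Orientations are given as a 3x3 rotation matrix whose columns are the frame's x, y, z axes.
In Python, from workcell import manip, viewer gives the robot as it stands.
- The arm moves only by the tool servo_tool, never from a script. Its argument "motion" is a list of rows, each an object of numbers: "dx", "dy", "dz": the shift along the tool's x, y, z in cm; "ax", "ay", "az": the turn, a rotation vector about the tool's x, y, z in degrees; "jaw": the gripper command: -1 is fully open, 1 is shut, values between are in proportion. A call has exactly 10 rows; each row is the pose to reach, as a shift and turn from the pose commanded when the call began, along the tool's axes at that moment; what a row does not reach only later rows make up. A row lasts 1/8 s, in which the tool goes at most 62.5 mm and 10.7 degrees, less where a joint would pass 70% of its speed; a pose out of reach is approached as far as the arm can. A call with a gripper value outside its range is refused whole. The fingers move at their own pace and stop on an object; "grip_force" is the grip in N (left out, the last holds). Time passes only in rows, so rows that repeat a pose let the fingers close, or fill a call up. It gives the time, the measured TCP pose, the force and the opening at its end, in the units of the state.
- manip.get_state(): the state, without advancing time (a new reading comes with each control period).
- viewer.camera(name): name is "scene" or "top" or "wrist"; returns (picture, depth): 420x560x3 uint8, blue, green, red; 420x560 float32, m along the optical axis (not along the pixel's ray), 0 where there is no reading.
- viewer.camera_model(name): a dict with "camera_matrix" (3x3 intrinsics, pixels), "D" ([k1, k2, p1, p2, k3] as OpenCV has them; the pictures are not rectified), "world_from_camera" (4x4, takes a point from camera to world coordinates). Camera axes: x right, y down, z forward; pixel columns grow to the right and rows downward; lengths in m; the calibration is good to about 2 mm. A picture is of the moment at which its call begins: read the wrist's pose just before it. camera_model takes no time and is no camera call; for the wrist camera it gives the pose at the moment of the call.
- manip.finish_job(): hands the job in, once; it reports no verdict.
Trained networks look in the newest picture that a camera, given by its name, has taken for a name from the list of things; names that differ only in an ending like _2 or _b are one class to them, and where a whole thing is asked for, a point or a joint stands for the part that bears it (a point fixed in the world has none). Each returns a list of dicts, best first, with "score" (0 to 1); they miss things now and then, are a little off and sometimes report something else, mostly with a low value. They report only what shows in the picture. A call takes as long as a camera call. They do not tell look-alikes from the thing itself.
- viewer.boxes_of(camera, query): "position" ([x, y, z] in m, in world coordinates, good to about 4 mm: the middle of the surface that is visible of it).
- viewer.masks_of(camera, query): "region" (420x560 bool, what is visible of it).
The state is a dict: "time": time; "q": joint angles; "dq": joint speeds; "tau": joint torques, N m; "ee_pos": TCP position; "eef_rot": TCP orientation; "force": force on the tool from outside, world axes, zero at the start; "moment": the same for the moment, N m; "width": finger opening in m.
Only numpy, scipy, OpenCV 4.12 (cv2) and the standard library are available. Lean on these libraries where they do the work, as an engineer would, in place of code of your own. Each camera call takes 0.05 s, during which the arm holds its last target.

## Working session

There is one attempt and no reset: what is moved stays moved. The work goes in short steps, Python scripts to look and compute and a tool call to move; the robot and the scene stay as the last step left them, time stands still between calls to the robot, and variables do not carry over. Pictures are saved under pics/ and viewed, and the job is handed in when it is done.

Besides the shell and the picture viewer there is one more tool, called after "Request:" as a command line: name --argument value ..., lists and objects as JSON in quotes. servo_tool: Moves the arm, as the interface text tells. Its arguments: {"type":"object","properties":{"motion":{"type":"array"},"grip_force":{"type":"number"}},"required":["motion"]}

```bash
ls; mkdir -p pics; cat > h.py <<'E'
import numpy as np, cv2
from workcell import manip, viewer
np.set_printoptions(precision=4,suppress=True)
def snap(c,f):
    m=viewer.camera_model(c); p,d=viewer.camera(c); cv2.imwrite('pics/'+f,p); np.savez('pics/'+f+'.npz',p=p,d=d,T=m['world_from_camera'],K=m['camera_matrix'],D=m['D']); return p,d,m
def world(m,d):
    K=np.array(m['camera_matrix']);D=np.array(m['D']);T=np.array(m['world_from_camera'])
    h,w=d.shape; u,v=np.meshgrid(np.arange(w),np.arange(h))
    n=cv2.undistortPoints(np.stack([u,v],-1).reshape(-1,1,2).astype(np.float64),K,D).reshape(h,w,2)
    P=np.concatenate([n*d[...,None],d[...,None]],-1)
    W=P@T[:3,:3].T+T[:3,3]; W[d==0]=np.nan
    return W
E
python3 - <<'E'
from h import *
s=manip.get_state(); print(s['time'],s['ee_pos'],s['eef_rot'],s['width'],s['force'],manip.grasp_offset)
for c in ['scene','top']:
    snap(c,c+'0.png')
    for q in ['jig','jig_lid','lug_hole','pin_stand','pin','ink_yellow']:
        print(c,q,[(np.round(b['position'],4).tolist(),round(b['score'],2)) for b in viewer.boxes_of(c,q)])
print(manip.get_state()['time'])
E
```

```text
pics
0.0 [ 0.1781 -0.6245  0.2304] [[-0.9616 -0.0006  0.2743]
 [-0.2743  0.0016 -0.9616]
 [ 0.0001 -1.     -0.0017]] 0.08515147249671495 [ 0.5653 -0.4073 -0.4789] 0.0187
scene jig [([0.5385, 0.3058, 0.0324], 0.93)]
scene jig_lid [([0.5752, 0.3029, 0.1201], 0.74)]
scene lug_hole [([0.5701, 0.3061, 0.1205], 0.58)]
scene pin_stand [([0.4527, -0.0269, 0.0266], 0.84)]
scene pin [([0.4429, 0.0496, 0.0466], 0.74), ([0.3987, -0.0362, 0.0447], 0.58)]
scene ink_yellow [([0.3473, 0.2545, 0.044], 0.81)]
top jig [([0.5329, 0.2764, 0.0304], 0.64)]
top jig_lid [([0.5725, 0.2895, 0.1614], 0.94)]
top lug_hole [([0.5734, 0.2882, 0.1594], 0.85)]
top pin_stand [([0.4661, -0.0294, 0.0414], 0.78)]
top pin [([0.5297, 0.2772, 0.0301], 0.41)]
top ink_yellow [([0.3596, 0.2296, 0.0556], 0.68)]
0.7
```

View pics/scene0.png

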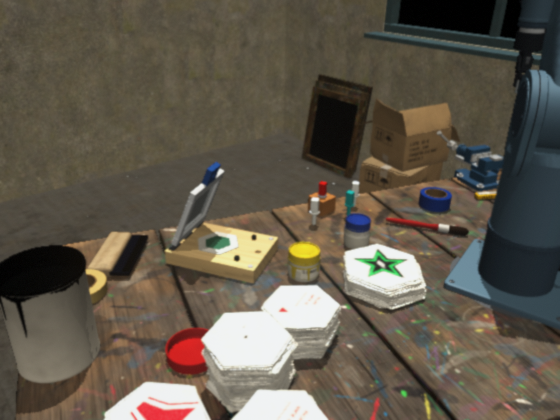

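View pics/top0.png

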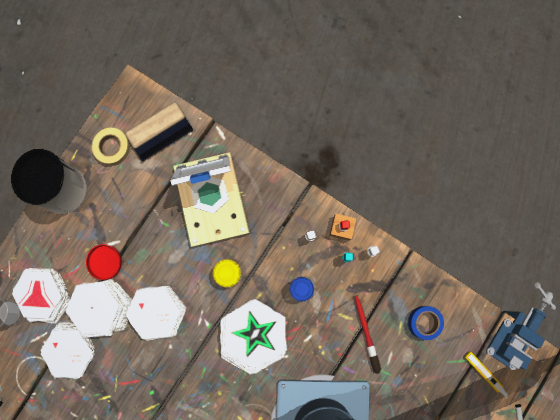

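```bash
python3 - <<'E'
from h import *
z=np.load('pics/top0.png.npz'); p=z['p'];d=z['d'];m=dict(camera_matrix=z['K'],D=z['D'],world_from_camera=z['T'])
print(z['K'],z['T'])
W=world(m,d)
cv2.imwrite('pics/topc.png',np.hstack([cv2.resize(p[140:260,160:260],None,fx=4.5,fy=4.5,interpolation=2)[:, :],cv2.resize(p[200:270,290:390],None,fx=3,fy=3,interpolation=2).repeat(1,0)[:540] if 0 else np.zeros((540,1,3),np.uint8)]))
cv2.imwrite('pics/topd.png',cv2.resize(p[200:270,295:390],None,fx=7,fy=7,interpolation=2))
# base top
hsv=cv2.cvtColor(p,cv2.COLOR_BGR2HSV)
sub=np.zeros(d.shape,bool); sub[140:260,160:260]=1
top=sub&(abs(W[...,2]-0.03)<0.008)
w=W[top]; print(len(w),np.nanmedian(w[:,2]))
r=cv2.minAreaRect(w[:,:2].astype(np.float32)*1000); print(r); print(cv2.boxPoints(r))
lid=sub&(W[...,2]>0.055); w=W[lid]; print('lid',len(w),w.min(0),w.max(0))
# handle
s2=np.zeros(d.shape,bool); s2[205:245,325:365]=1
red=s2&((hsv[...,0]<6)|(hsv[...,0]>172))&(hsv[...,1]>170)&(W[...,2]>0.06)
w=W[red];print('red',len(w),np.percentile(w,[5,50,95],0)); 
t=w[w[:,2]>0.072]; print(len(t),t.mean(0)); r=cv2.minAreaRect(t[:,:2].astype(np.float32)*1000); print(r)
st=s2&(abs(W[...,2]-0.04)<0.006); w=W[st]; r=cv2.minAreaRect(w[:,:2].astype(np.float32)*1000); print('stand',len(w),np.median(w[:,2]),r,cv2.boxPoints(r))
pot=np.zeros(d.shape,bool); pot[255:295,205:250]=1
w=W[pot&(abs(W[...,2]-.058)<.006)]; print('pot',w.min(0),w.max(0))
E
```

```text
[[546.3499   0.     274.8338]
 [  0.     546.3499 209.4894]
 [  0.       0.       1.    ]] [[ 0.0265 -0.9892  0.1445  0.3229]
 [-0.9996 -0.0274 -0.0042  0.1281]
 [ 0.0081 -0.1443 -0.9895  1.3083]
 [ 0.      0.      0.      1.    ]]
3896 0.029682861617276846
((508.0106201171875, 271.092041015625), (252.0193634033203, 139.38330078125), 15.335915565490723)
[[368.056  304.9753]
 [404.9198 170.5552]
 [647.9652 237.2087]
 [611.1014 371.6288]]
lid 915 [0.5348 0.2229 0.0551] [0.6276 0.359  0.2113]
red 64 [[ 0.465  -0.047   0.0707]
 [ 0.4726 -0.0379  0.0766]
 [ 0.4808 -0.0298  0.0812]]
58 [ 0.473  -0.0381  0.077 ]
((472.7157287597656, -38.38722610473633), (16.492900848388672, 18.062458038330078), 1.6187821626663208)
stand 377 0.03956661676862039 ((473.64459228515625, -38.34503173828125), (50.69965744018555, 51.07205581665039), 77.0701904296875) [[443.0838 -57.3382]
 [492.8609 -68.766 ]
 [504.2054 -19.3518]
 [454.4283  -7.9241]]
pot [0.3241 0.2004 0.052 ] [0.3862 0.2606 0.0617]
```

```bash
python3 - <<'E'
from h import *
for i,n in [('scene0','pin')]:
    z=np.load('pics/scene0.png.npz');p=z['p']
    cv2.imwrite('pics/scenec.png',cv2.resize(p[150:290,155:375],None,fx=3.6,fy=3.6,interpolation=2))
E
```

```text
(no output)
```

View pics/scenec.png

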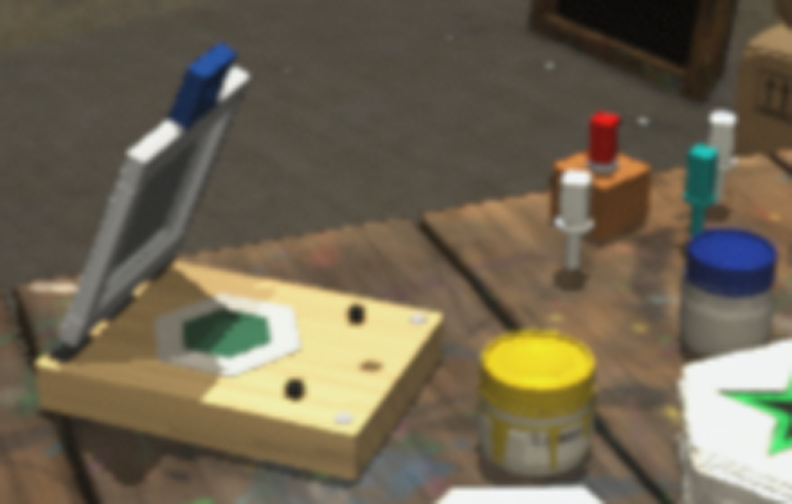

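View pics/topc.png

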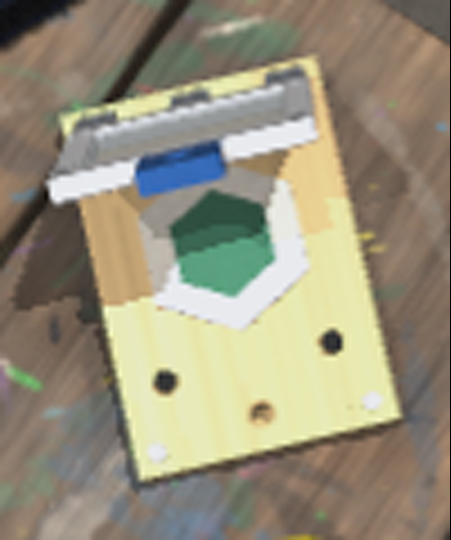

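View pics/topd.png

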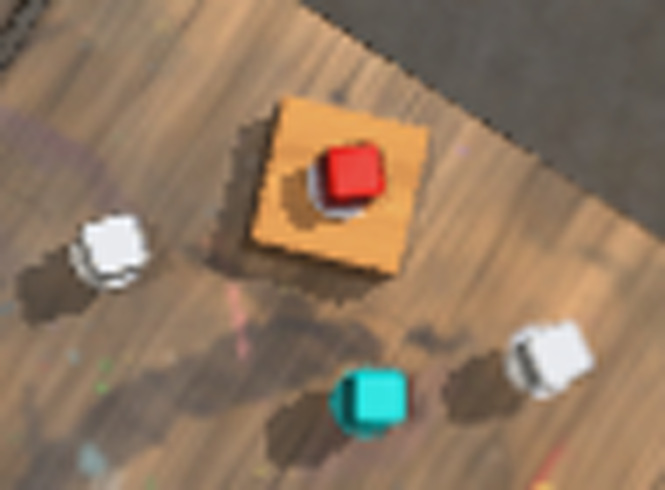

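```bash
cat >> h.py <<'E'
def ray(m,uv,zp):
    K=np.array(m['camera_matrix']);D=np.array(m['D']);T=np.array(m['world_from_camera'])
    n=cv2.undistortPoints(np.array(uv,float).reshape(-1,1,2),K,D).reshape(-1,2)
    r=np.c_[n,np.ones(len(n))]@T[:3,:3].T; o=T[:3,3]
    return o+r*((zp-o[2])/r[:,2])[:,None]
def load(f):
    z=np.load('pics/'+f+'.npz'); return z['p'],z['d'],dict(camera_matrix=z['K'],D=z['D'],world_from_camera=z['T'])
E
python3 - <<'E'
from h import *
p,d,m=load('top0.png')
c=lambda l,f,o:(np.array(l,float)+.5)/f-.5+np.array(o)
P=ray(m,c([(140,481),(399,417),(262,412),(164,381),(331,342),(62,118),(317,57)],4.5,(160,140)),.03)
print(P)
x=(P[0]+P[1])/2-(P[5]+P[6])/2; print('len',np.linalg.norm(x), 'w',np.linalg.norm(P[0]-P[1]),np.linalg.norm(P[3]-P[4]),'ang',np.degrees(np.arctan2(x[1],x[0])))
e=P[1]-P[0];print('edge',np.degrees(np.arctan2(e[1],e[0]))-90+0, 'buf',np.degrees(np.arctan2(*(P[4]-P[3])[[1,0]])))
Hd=ray(m,c([(330,148),(378,144),(384,190),(335,201)],7,(295,200)),.078);print(Hd,Hd.mean(0))
S=ray(m,c([(284,98),(430,130),(398,275),(250,240)],7,(295,200)),.04);print(S,S.mean(0))
W=world(m,d)
b=cv2.cvtColor(p,cv2.COLOR_BGR2HSV); sub=np.zeros(d.shape,bool); sub[165:190,180:220]=1
k=sub&(b[...,0]>100)&(b[...,0]<125)&(b[...,1]>150); print('blue',k.sum(),np.nanpercentile(W[k],[2,50,98],0))
p,d,m=load('scene0.png');W=world(m,d)
b=cv2.cvtColor(p,cv2.COLOR_BGR2HSV); sub=np.zeros(d.shape,bool); sub[155:190,195:230]=1
k=sub&(b[...,0]>100)&(b[...,0]<125)&(b[...,1]>150); print('blue',k.sum(),np.nanpercentile(W[k],[2,50,98],0))
E
```

```text
[[0.4162 0.3181 0.03  ]
 [0.4537 0.1836 0.03  ]
 [0.4543 0.2555 0.03  ]
 [0.4691 0.3078 0.03  ]
 [0.4923 0.2206 0.03  ]
 [0.6091 0.3698 0.03  ]
 [0.6458 0.2341 0.03  ]]
len 0.19918646853190036 w 0.1396234663086634 0.09017352343167542 ang -165.12684120013802
edge -164.39078447443165 buf -75.1411592400865
[[ 0.481  -0.0302  0.078 ]
 [ 0.4827 -0.0459  0.078 ]
 [ 0.4677 -0.048   0.078 ]
 [ 0.4636 -0.032   0.078 ]] [ 0.4737 -0.039   0.078 ]
[[ 0.5024 -0.0193  0.04  ]
 [ 0.4928 -0.0689  0.04  ]
 [ 0.4436 -0.0584  0.04  ]
 [ 0.4541 -0.0085  0.04  ]] [ 0.4732 -0.0388  0.04  ]
blue 134 [[0.5373 0.263  0.1858]
 [0.5468 0.2816 0.2049]
 [0.559  0.2983 0.2105]]
blue 130 [[0.5343 0.2694 0.1784]
 [0.5422 0.301  0.2026]
 [0.5515 0.307  0.2082]]
```

```bash
cat >> h.py <<'E'
from scipy.spatial.transform import Rotation as Ro
def Rd(az): # jaw axis azimuth deg, tool down
    a=np.radians(az); z=np.array([np.cos(a),np.sin(a),0]); y=np.array([0,0,-1.]); return np.c_[np.cross(y,z),y,z]
def rows(tgts,p0=None,R0=None):
    s=manip.get_state(); p0=s['ee_pos'] if p0 is None else p0; R0=np.array(s['eef_rot']) if R0 is None else R0
    for p,R in tgts:
        print((R0.T@(np.array(p)-p0)*100).round(2), Ro.from_matrix(R0.T@R).as_rotvec(degrees=True).round(1))
J0=np.array([0.5312,0.2764,0]); jx=np.array([-.966,-.259,0]); jx/=np.linalg.norm(jx); H=J0-.085*jx+np.array([0,0,.036])
E
python3 - <<'E'
from h import *
print(H)
rows([((.5,-.2,.3),Rd(-30)),((.62,.30,.3),Rd(15))])
rows([((.62,.30,.3),Rd(15)),((.62,.30,.17),Rd(15))],np.array([.5,-.2,.3]),Rd(-30))
E
```

```text
[0.6133 0.2984 0.036 ]
[-42.6   -6.87 -32.05] [ -0.  -44.1   0. ]
[-67.85  -6.87 -76.84] [ -0.  -89.1   0. ]
[-49.3    0.   -14.61] [  0. -45.   0.]
[-49.3   13.   -14.61] [  0. -45.   0.]
```

Request:
servo_tool --motion '[{"dx": -4.3,"dy": -3,"dz": -3.2,"ay": -5,"jaw": 1},{"dx": -8.8,"dy": -6.9,"dz": -6.6,"ay": -9,"jaw": 1},{"dx": -13.5,"dy": -6.9,"dz": -10.1,"ay": -14,"jaw": 1},{"dx": -18.2,"dy": -6.9,"dz": -13.7,"ay": -19,"jaw": 1},{"dx": -23,"dy": -6.9,"dz": -17.3,"ay": -24,"jaw": 1},{"dx": -28,"dy": -6.9,"dz": -21,"ay": -29,"jaw": 1},{"dx": -33,"dy": -6.9,"dz": -24.8,"ay": -34,"jaw": 1},{"dx": -37.8,"dy": -6.9,"dz": -28.4,"ay": -39,"jaw": 1},{"dx": -42.6,"dy": -6.9,"dz": -32,"ay": -44,"jaw": 1},{"dx": -45,"dy": -6.9,"dz": -37,"ay": -49,"jaw": 1}]'

```text
$.motion[0]: bad value
```

```bash
python3 - <<'E'
from h import *
s=manip.get_state(); print(s['time'],s['ee_pos'],s['q'],s['force'],s['width'])
rows([((.62,.30,.3),Rd(15)),((.62,.30,.17),Rd(15))])
E
```

```text
0.7 [ 0.1783 -0.6251  0.2314] [70.2895 30.7285 -0.2519 88.1128  0.1476 61.1541 -4.078 ] [-1.4314 -1.0448 -0.1865] 0.08557524341753192
[-67.85  -6.87 -76.84] [ -0.  -89.1   0. ]
[-67.85   6.13 -76.84] [ -0.  -89.1   0. ]
```

Request:
servo_tool --motion '[{"dx": -4.3,"dy": -3,"dz": -3.2,"ax": 0,"ay": -5,"az": 0,"jaw": 1},{"dx": -8.8,"dy": -6.9,"dz": -6.6,"ax": 0,"ay": -9,"az": 0,"jaw": 1},{"dx": -13.5,"dy": -6.9,"dz": -10.1,"ax": 0,"ay": -14,"az": 0,"jaw": 1},{"dx": -18.2,"dy": -6.9,"dz": -13.7,"ax": 0,"ay": -19,"az": 0,"jaw": 1},{"dx": -23,"dy": -6.9,"dz": -17.3,"ax": 0,"ay": -24,"az": 0,"jaw": 1},{"dx": -28,"dy": -6.9,"dz": -21,"ax": 0,"ay": -29,"az": 0,"jaw": 1},{"dx": -33,"dy": -6.9,"dz": -24.8,"ax": 0,"ay": -34,"az": 0,"jaw": 1},{"dx": -37.8,"dy": -6.9,"dz": -28.4,"ax": 0,"ay": -39,"az": 0,"jaw": 1},{"dx": -42.6,"dy": -6.9,"dz": -32,"ax": 0,"ay": -44,"az": 0,"jaw": 1},{"dx": -45,"dy": -6.9,"dz": -37,"ax": 0,"ay": -49,"az": 0,"jaw": 1}]'

```text
time: 1.95
ee_pos: [0.5113, -0.144, 0.3004]
eef_rot: [[-0.421, 0.002, 0.907], [-0.907, 0.0, -0.421], [-0.001, -1.0, 0.001]]
force: [-0.0, 0.4, 0.5]
width: -0.0002
```

```bash
python3 - <<'E'
from h import *
s=manip.get_state(); print(s['time'],s['ee_pos'],s['q'],s['force'],s['width'])
rows([((.62,.30,.3),Rd(15)),((.62,.30,.17),Rd(15))])
E
```

```text
1.95 [ 0.5113 -0.144   0.3004] [ 30.904   16.7633 -24.4878 100.5266   7.5873  64.2576 -20.8571] [-0.0252  0.4243  0.5099] -0.00018091089575492415
[-44.85   0.08  -8.83] [ -0.1 -39.9  -0. ]
[-44.83  13.08  -8.85] [ -0.1 -39.9  -0. ]
```

Request:
servo_tool --motion '[{"dx": -5.5,"dy": 0,"dz": -1.1,"ax": 0,"ay": -5,"az": 0,"jaw": 1},{"dx": -11,"dy": 0,"dz": -2.2,"ax": 0,"ay": -10,"az": 0,"jaw": 1},{"dx": -16.5,"dy": 0,"dz": -3.3,"ax": 0,"ay": -15,"az": 0,"jaw": 1},{"dx": -22,"dy": 0,"dz": -4.4,"ax": 0,"ay": -20,"az": 0,"jaw": 1},{"dx": -27.5,"dy": 0,"dz": -5.5,"ax": 0,"ay": -25,"az": 0,"jaw": 1},{"dx": -33,"dy": 0,"dz": -6.6,"ax": 0,"ay": -30,"az": 0,"jaw": 1},{"dx": -38.5,"dy": 0,"dz": -7.7,"ax": 0,"ay": -35,"az": 0,"jaw": 1},{"dx": -44.8,"dy": 0,"dz": -8.8,"ax": 0,"ay": -40,"az": 0,"jaw": 1},{"dx": -44.8,"dy": 0,"dz": -8.8,"ax": 0,"ay": -40,"az": 0,"jaw": 1},{"dx": -44.8,"dy": 4,"dz": -8.8,"ax": 0,"ay": -40,"az": 0,"jaw": 1}]'

```text
time: 3.2
ee_pos: [0.6214, 0.2991, 0.2627]
eef_rot: [[0.258, 0.005, 0.966], [-0.966, 0.003, 0.258], [-0.002, -1.0, 0.006]]
force: [1.0, -0.5, -1.2]
width: 0.0001
```

```bash
python3 - <<'E'
from h import *
s=manip.get_state(); print(s['time'],s['ee_pos'],s['q'],s['force'],s['width'])
snap('scene','scene1.png'); snap('wrist','wrist1.png')
z=load('scene1.png')[0]; cv2.imwrite('pics/s1c.png',cv2.resize(z[60:290,120:360],None,fx=2.5,fy=2.5,interpolation=2))
u=np.array([0,0,1.])
T=[]
for th in [1.1,.95,.8,.65,.5,.4,.3,.2,.12,.06,.03,0]:
    r=.15; c,sn=np.cos(th),np.sin(th)
    X=r*c-.006*sn-.0145; Z=r*sn+.006*c
    T.append((H+jx*X+u*Z,Rd(15))); print(th,T[-1][0])
rows([(( .62,.3,.18),Rd(15))]+T)
E
```

```text
3.2 [0.6214 0.2991 0.2627] [ -7.3855  37.57   -36.0407  78.1817  22.351   70.9727 -29.9243] [ 1.0448 -0.5059 -1.2016] 9.318566969474829e-05
1.1 [0.5668 0.2859 0.1724]
0.95 [0.5477 0.2808 0.1615]
0.8 [0.5305 0.2762 0.1478]
0.65 [0.5155 0.2722 0.1316]
0.5 [0.5029 0.2688 0.1132]
0.4 [0.4961 0.267  0.0999]
0.3 [0.4906 0.2655 0.0861]
0.2 [0.4865 0.2644 0.0717]
0.12 [0.4842 0.2638 0.0599]
0.06 [0.483  0.2635 0.051 ]
0.03 [0.4827 0.2634 0.0465]
0 [0.4824 0.2633 0.042 ]
[-0.5   7.59  0.38] [ 0.4 -0.1  0.2]
[-0.51  8.39 -5.12] [ 0.4 -0.1  0.2]
[-0.5   9.49 -7.08] [ 0.4 -0.1  0.2]
[-0.5  10.88 -8.86] [ 0.4 -0.1  0.2]
[ -0.51  12.51 -10.4 ] [ 0.4 -0.1  0.2]
[ -0.51  14.36 -11.69] [ 0.4 -0.1  0.2]
[ -0.51  15.69 -12.38] [ 0.4 -0.1  0.2]
[ -0.51  17.08 -12.94] [ 0.4 -0.1  0.2]
[ -0.52  18.52 -13.36] [ 0.4 -0.1  0.2]
[ -0.52  19.7  -13.59] [ 0.4 -0.1  0.2]
[ -0.52  20.59 -13.7 ] [ 0.4 -0.1  0.2]
[ -0.52  21.04 -13.74] [ 0.4 -0.1  0.2]
[ -0.53  21.49 -13.76] [ 0.4 -0.1  0.2]
```

View pics/s1c.png

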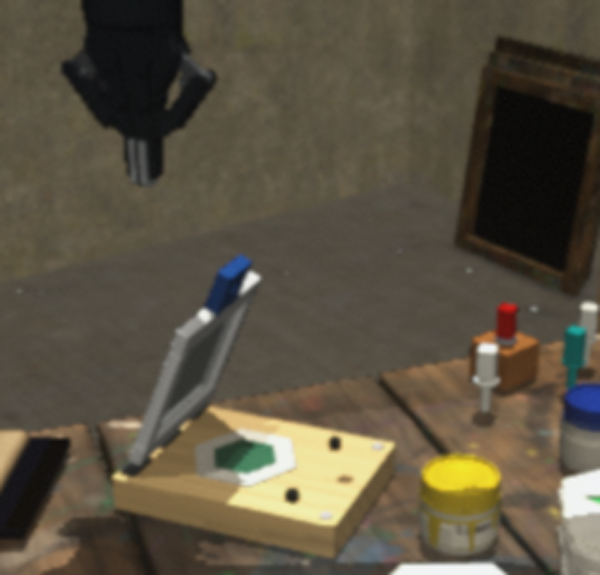

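View pics/wrist1.png

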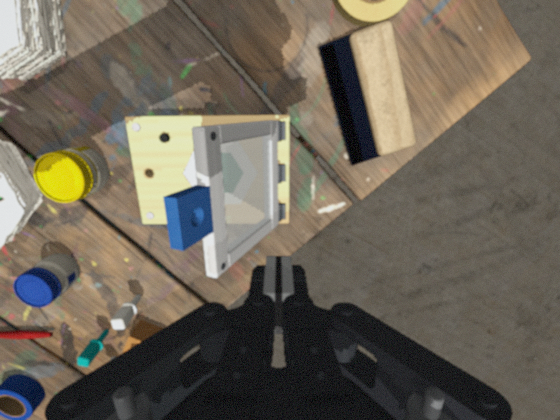

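Request:
servo_tool --motion '[{"dx": -0.5,"dy": 4,"dz": 0,"ax": 0,"ay": 0,"az": 0,"jaw": 1},{"dx": -0.5,"dy": 7.5,"dz": -1,"ax": 0,"ay": 0,"az": 0,"jaw": 1},{"dx": -0.5,"dy": 8,"dz": -3.2,"ax": 0,"ay": 0,"az": 0,"jaw": 1},{"dx": -0.5,"dy": 8.4,"dz": -5.1,"ax": 0,"ay": 0,"az": 0,"jaw": 1},{"dx": -0.5,"dy": 9.5,"dz": -7.1,"ax": 0,"ay": 0,"az": 0,"jaw": 1},{"dx": -0.5,"dy": 10.9,"dz": -8.9,"ax": 0,"ay": 0,"az": 0,"jaw": 1},{"dx": -0.5,"dy": 12.5,"dz": -10.4,"ax": 0,"ay": 0,"az": 0,"jaw": 1},{"dx": -0.5,"dy": 14.4,"dz": -11.7,"ax": 0,"ay": 0,"az": 0,"jaw": 1},{"dx": -0.5,"dy": 15.7,"dz": -12.4,"ax": 0,"ay": 0,"az": 0,"jaw": 1},{"dx": -0.5,"dy": 17.1,"dz": -12.9,"ax": 0,"ay": 0,"az": 0,"jaw": 1}]'

```text
time: 4.55
ee_pos: [0.4946, 0.2686, 0.0895]
eef_rot: [[0.257, 0.002, 0.967], [-0.967, 0.0, 0.257], [0.0, -1.0, 0.002]]
force: [0.3, -0.2, 0.4]
width: -0.0006
```

```bash
python3 - <<'E'
from h import *
s=manip.get_state(); print(s['time'],s['ee_pos'],s['force'],s['moment'])
snap('scene','scene2.png')
z=load('scene2.png')[0]; cv2.imwrite('pics/s2c.png',cv2.resize(z[60:290,120:360],None,fx=2.5,fy=2.5,interpolation=2))
rows([((.4855,.264,z),Rd(15)) for z in (.0717,.06,.05,.047)])
E
```

```text
4.55 [0.4946 0.2686 0.0895] [ 0.285  -0.2305  0.3552] [-0.1261 -0.0104  0.0106]
[ 0.19  1.58 -0.8 ] [ 0.1 -0.1  0.1]
[ 0.19  2.75 -0.8 ] [ 0.1 -0.1  0.1]
[ 0.19  3.75 -0.79] [ 0.1 -0.1  0.1]
[ 0.19  4.05 -0.79] [ 0.1 -0.1  0.1]
```

View pics/s2c.png

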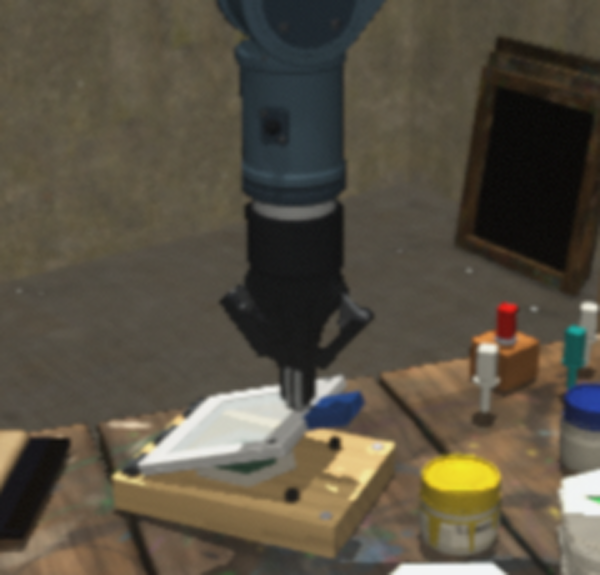

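Request:
servo_tool --motion '[{"dx": 0.1,"dy": 0.8,"dz": -0.5,"ax": 0,"ay": 0,"az": 0,"jaw": 1},{"dx": 0.2,"dy": 1.6,"dz": -0.8,"ax": 0,"ay": 0,"az": 0,"jaw": 1},{"dx": 0.2,"dy": 2.4,"dz": -0.9,"ax": 0,"ay": 0,"az": 0,"jaw": 1},{"dx": 0.2,"dy": 3.1,"dz": -0.9,"ax": 0,"ay": 0,"az": 0,"jaw": 1},{"dx": 0.2,"dy": 3.6,"dz": -0.9,"ax": 0,"ay": 0,"az": 0,"jaw": 1},{"dx": 0.2,"dy": 4,"dz": -0.9,"ax": 0,"ay": 0,"az": 0,"jaw": 1},{"dx": 0.2,"dy": 4.2,"dz": -0.9,"ax": 0,"ay": 0,"az": 0,"jaw": 1},{"dx": 0.2,"dy": 4.3,"dz": -0.9,"ax": 0,"ay": 0,"az": 0,"jaw": 1},{"dx": 0.2,"dy": 4.4,"dz": -0.9,"ax": 0,"ay": 0,"az": 0,"jaw": 1},{"dx": 0.2,"dy": 4.4,"dz": -0.9,"ax": 0,"ay": 0,"az": 0,"jaw": 1}]'

```text
time: 5.85
ee_pos: [0.4853, 0.2645, 0.0454]
eef_rot: [[0.258, -0.0, 0.966], [-0.966, -0.0, 0.258], [0.0, -1.0, -0.0]]
force: [-1.8, -1.2, 4.3]
width: 0.0003
```

```bash
python3 - <<'E'
from h import *
s=manip.get_state(); print(s['time'],s['ee_pos'],s['force'],s['moment'])
rows([((.4855,.264,.2),Rd(15)),((.473,-.0388,.2),Rd(-7)),((.473,-.0388,.12),Rd(-7))])
E
```

```text
5.85 [0.4853 0.2645 0.0454] [-1.8172 -1.1978  4.3447] [-0.2016  0.5453  0.0107]
[  0.06 -15.46  -0.  ] [ 0.  -0.1  0. ]
[ 29.   -15.45  -9.01] [ 0.  21.9  0. ]
[29.   -7.45 -9.01] [ 0.  21.9  0. ]
```

Request:
servo_tool --motion '[{"dx": 0,"dy": -3,"dz": 0,"ax": 0,"ay": 0,"az": 0,"jaw": 1},{"dx": 1,"dy": -8,"dz": 0,"ax": 0,"ay": 0,"az": 0,"jaw": 1},{"dx": 6,"dy": -11,"dz": -2,"ax": 0,"ay": 2,"az": 0,"jaw": 1},{"dx": 11,"dy": -11,"dz": -3.5,"ax": 0,"ay": 4,"az": 0,"jaw": 0},{"dx": 16,"dy": -11,"dz": -5,"ax": 0,"ay": 6,"az": 0,"jaw": 0},{"dx": 21,"dy": -11,"dz": -6.5,"ax": 0,"ay": 8,"az": 0,"jaw": 0},{"dx": 26,"dy": -11,"dz": -8,"ax": 0,"ay": 8,"az": 0,"jaw": 0},{"dx": 29,"dy": -11,"dz": -9,"ax": 0,"ay": 8,"az": 0,"jaw": 0},{"dx": 29,"dy": -10,"dz": -9,"ax": 0,"ay": 8,"az": 0,"jaw": 0},{"dx": 29,"dy": -10,"dz": -9,"ax": 0,"ay": 8,"az": 0,"jaw": 0}]'

```text
time: 7.1
ee_pos: [0.473, -0.0381, 0.1447]
eef_rot: [[0.121, -0.001, 0.993], [-0.993, 0.001, 0.121], [-0.001, -1.0, -0.001]]
force: [-0.1, -0.5, 0.5]
width: 0.043
```

```bash
python3 - <<'E'
from h import *
s=manip.get_state(); print(s['time'],s['ee_pos'],s['eef_rot'],s['force'],s['width'])
p,d,m=snap('wrist','wrist3.png'); snap('scene','scene3.png'); snap('top','top3.png')
z=load('scene3.png')[0]; cv2.imwrite('pics/s3c.png',cv2.resize(z[60:290,120:360],None,fx=2.5,fy=2.5,interpolation=2))
print(np.array(m['world_from_camera']))
W=world(m,d); h=cv2.cvtColor(p,cv2.COLOR_BGR2HSV)
red=((h[...,0]<6)|(h[...,0]>172))&(h[...,1]>150)&(W[...,2]>0.05)&(abs(W[...,0]-.473)<.03)&(abs(W[...,1]+.039)<.03)
t=red&(W[...,2]>.074); w=W[t]; print(red.sum(),t.sum(),w.mean(0),cv2.minAreaRect(w[:,:2].astype(np.float32)*1000))
E
```

```text
7.1 [ 0.473  -0.0381  0.1447] [[ 0.121  -0.0007  0.9927]
 [-0.9927  0.0007  0.121 ]
 [-0.0008 -1.     -0.0006]] [-0.1351 -0.4703  0.5242] 0.043031557330455106
[[ 0.9926  0.1147  0.0392  0.4623]
 [ 0.1213 -0.9379 -0.325   0.0466]
 [-0.0005  0.3274 -0.9449  0.287 ]
 [ 0.      0.      0.      1.    ]]
571 413 [ 0.4733 -0.0334  0.0772] ((473.53326416015625, -33.901512145996094), (15.532509803771973, 16.104385375976562), 6.494636058807373)
```

View pics/wrist3.png

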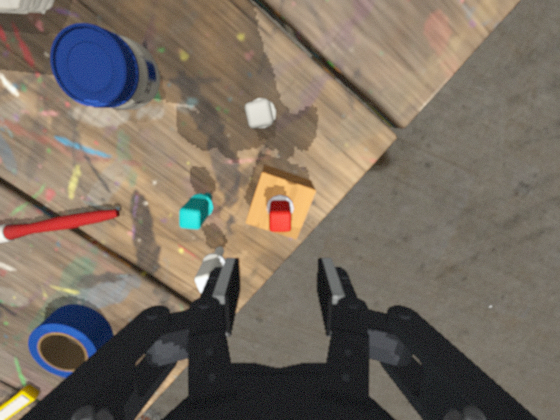

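View pics/s3c.png

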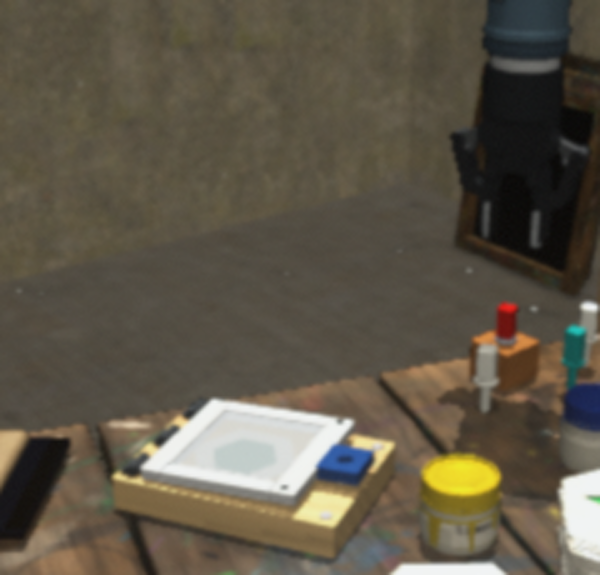

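View pics/top3.png

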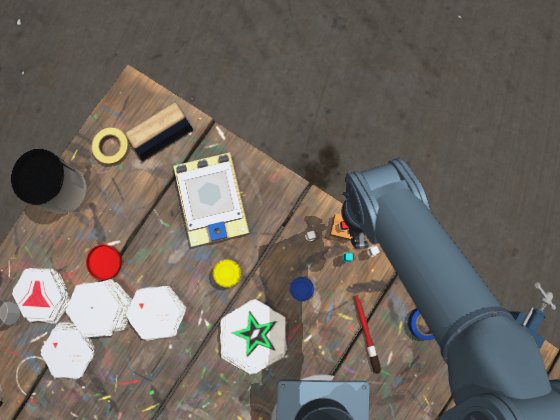

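```bash
python3 - <<'E'
from h import *
p,d,m=load('wrist3.png'); W=world(m,d)
cv2.imwrite('pics/w3c.png',cv2.resize(p[155:255,230:330],None,fx=6,fy=6,interpolation=2))
st=np.zeros(d.shape,bool); st[150:260,230:330]=1
w=W[st&(abs(W[...,2]-.04)<.004)]; print(len(w),np.median(w[:,2]),cv2.minAreaRect(w[:,:2].astype(np.float32)*1000))
tb=W[st&(W[...,2]<.02)]; print('table',np.median(tb[:,2]))
p,d,m=load('top3.png')
b=viewer
cv2.imwrite('pics/t3c.png',cv2.resize(p[145:255,165:255],None,fx=5,fy=5,interpolation=2))
E
```

```text
2263 0.039666341183613146 ((474.00439453125, -35.209144592285156), (50.58247375488281, 50.11439514160156), 77.9375991821289)
table -0.0005827600604507155
```

View pics/w3c.png

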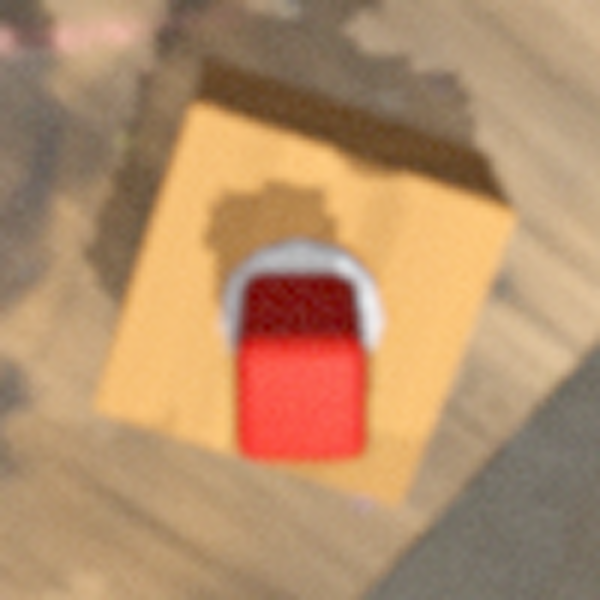

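View pics/t3c.png

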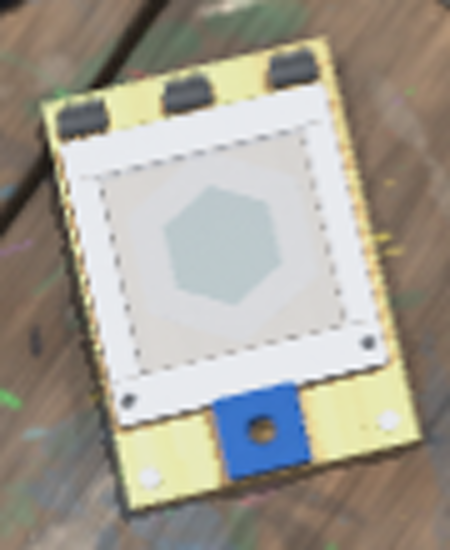

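Request:
servo_tool --motion '[{"dx": -0.1,"dy": 3,"dz": 0.1,"ax": 0,"ay": 0,"az": 0,"jaw": 0},{"dx": -0.1,"dy": 6,"dz": 0.1,"ax": 0,"ay": 0,"az": 0,"jaw": 0},{"dx": -0.1,"dy": 8.5,"dz": 0.1,"ax": 0,"ay": 0,"az": 0,"jaw": 0},{"dx": -0.1,"dy": 9.5,"dz": 0.1,"ax": 0,"ay": 0,"az": 0,"jaw": 0},{"dx": -0.1,"dy": 9.5,"dz": 0.1,"ax": 0,"ay": 0,"az": 0,"jaw": 0},{"dx": -0.1,"dy": 9.5,"dz": 0.1,"ax": 0,"ay": 0,"az": 0,"jaw": 0.3},{"dx": -0.1,"dy": 9.5,"dz": 0.1,"ax": 0,"ay": 0,"az": 0,"jaw": 0.6},{"dx": -0.1,"dy": 9.5,"dz": 0.1,"ax": 0,"ay": 0,"az": 0,"jaw": 1},{"dx": -0.1,"dy": 9.5,"dz": 0.1,"ax": 0,"ay": 0,"az": 0,"jaw": 1},{"dx": -0.1,"dy": 9.5,"dz": 0.1,"ax": 0,"ay": 0,"az": 0,"jaw": 1}]' --grip_force 80

```text
time: 8.5
ee_pos: [0.4749, -0.0377, 0.0513]
eef_rot: [[0.12, 0.002, 0.993], [-0.993, -0.0, 0.12], [0.001, -1.0, 0.002]]
force: [-1.7, 0.9, 7.1]
width: 0.0165
```

```bash
python3 - <<'E'
from h import *
s=manip.get_state(); print(s['time'],s['ee_pos'],s['force'],s['moment'],s['width'])
p,d,m=snap('wrist','wrist4.png'); 
cv2.imwrite('pics/w4c.png',cv2.resize(p[200:400,180:380],None,fx=3,fy=3,interpolation=2))
E
```

```text
8.5 [ 0.4749 -0.0377  0.0513] [-1.7003  0.8746  7.0782] [ 0.0657  0.3529 -0.0236] 0.016512560280520297
```

View pics/w4c.png

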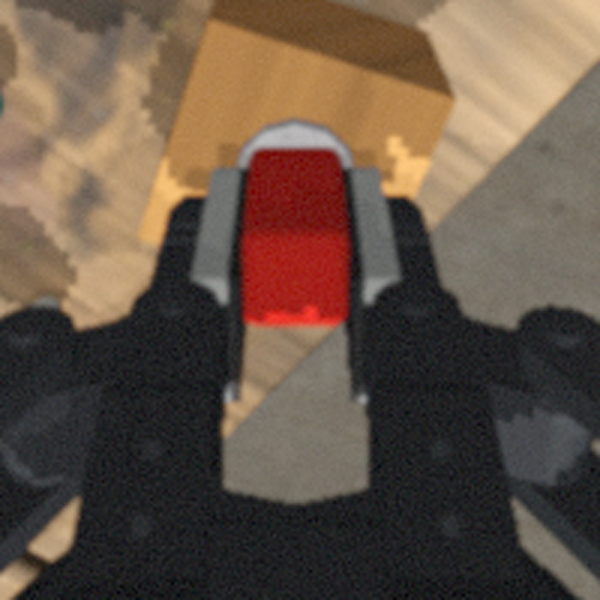

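Request:
servo_tool --motion '[{"dx": 0,"dy": -1.5,"dz": 0,"ax": 0,"ay": 0,"az": 0,"jaw": 1},{"dx": 0,"dy": -4,"dz": 0,"ax": 0,"ay": 0,"az": 0,"jaw": 1},{"dx": 0,"dy": -8,"dz": 0,"ax": 0,"ay": 0,"az": 0,"jaw": 1},{"dx": -3,"dy": -11,"dz": 0,"ax": 0,"ay": 0,"az": 0,"jaw": 1},{"dx": -8,"dy": -11,"dz": 0,"ax": 0,"ay": 0,"az": 0,"jaw": 1},{"dx": -13,"dy": -11,"dz": 0.2,"ax": 0,"ay": 0,"az": 0,"jaw": 1},{"dx": -18,"dy": -11,"dz": 0.4,"ax": 0,"ay": 0,"az": 0,"jaw": 1},{"dx": -22,"dy": -11,"dz": 0.6,"ax": 0,"ay": 0,"az": 0,"jaw": 1},{"dx": -24.4,"dy": -11,"dz": 0.7,"ax": 0,"ay": 0,"az": 0,"jaw": 1},{"dx": -24.4,"dy": -11,"dz": 0.7,"ax": 0,"ay": 0,"az": 0,"jaw": 1}]'

```text
time: 9.8
ee_pos: [0.4513, 0.2075, 0.1613]
eef_rot: [[0.124, 0.001, 0.992], [-0.992, 0.001, 0.124], [-0.001, -1.0, 0.001]]
force: [-0.4, -1.0, -0.6]
width: 0.0167
```

```bash
python3 - <<'E'
from h import *
s=manip.get_state(); print(s['time'],s['ee_pos'],s['eef_rot'],s['force'],s['moment'],s['width'])
p,d,m=snap('wrist','wrist5.png'); snap('scene','scene5.png')
print([(np.round(b['position'],4).tolist(),round(b['score'],2)) for b in viewer.boxes_of('wrist','lug_hole')])
E
```

```text
9.8 [0.4513 0.2075 0.1613] [[ 0.1242  0.0008  0.9923]
 [-0.9923  0.0014  0.1242]
 [-0.0013 -1.      0.001 ]] [-0.38   -1.0027 -0.6143] [-0.0501 -0.018   0.0192] 0.016652423214000855
[([0.5262, 0.2817, 0.0469], 0.73)]
```

View pics/wrist5.png

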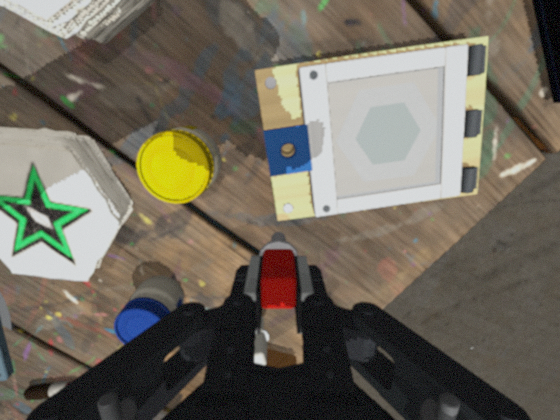

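View pics/scene5.png

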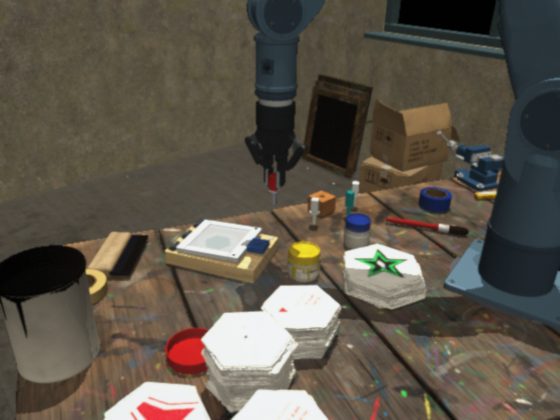

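```bash
python3 - <<'E'
from h import *
p,d,m=load('wrist5.png'); W=world(m,d)
cv2.imwrite('pics/w5c.png',cv2.resize(p[115:185,255:325],None,fx=8,fy=8,interpolation=2))
cv2.imwrite('pics/w5d.png',cv2.resize(p[225:315,235:325],None,fx=6,fy=6,interpolation=2))
h=cv2.cvtColor(p,cv2.COLOR_BGR2HSV); sub=np.zeros(d.shape,bool); sub[115:185,255:325]=1
k=sub&(h[...,0]>100)&(h[...,0]<125)&(h[...,1]>130)
w=W[k&(W[...,2]>.035)]; print('lug',len(w),np.percentile(w,[5,50,95],0),cv2.minAreaRect(w[:,:2].astype(np.float32)*1000))
A=np.c_[(w-H)@jx,np.ones(len(w))]; print('slope',np.linalg.lstsq(A,w[:,2],rcond=None)[0])
r=((h[...,0]<6)|(h[...,0]>172))&(h[...,1]>150); sub[:]=0; sub[225:320,240:320]=1; r&=sub
w=W[r&(W[...,2]>.05)]; print('red',len(w),np.percentile(w,[2,50,98],0))
E
```

```text
lug 1649 [[0.4357 0.2432 0.0477]
 [0.4527 0.2611 0.0491]
 [0.4694 0.2781 0.0505]] ((452.5960693359375, 260.2332763671875), (36.322715759277344, 38.49209976196289), 15.358233451843262)
slope [0.0461 0.0415]
red 1986 [[0.4416 0.2034 0.1595]
 [0.4499 0.2173 0.1861]
 [0.4583 0.2198 0.1887]]
```

View pics/w5c.png

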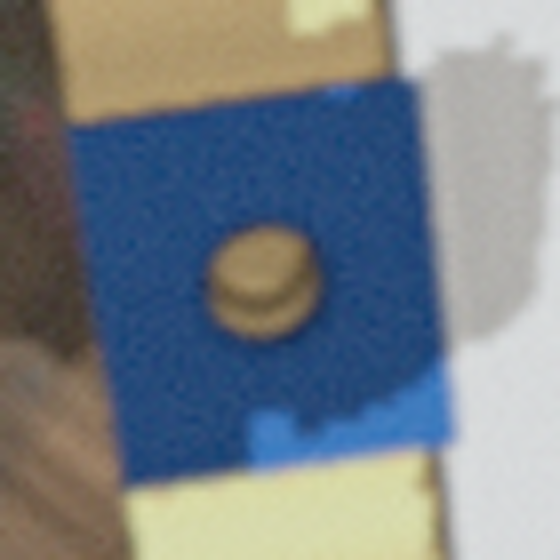

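View pics/w5d.png

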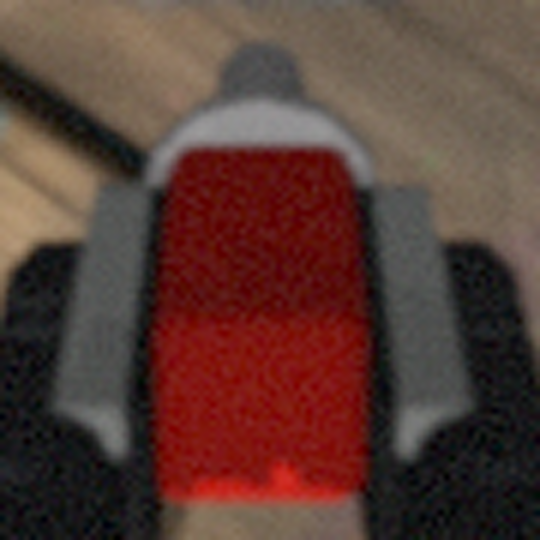

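```bash
python3 - <<'E'
from h import *
p,d,m=load('wrist5.png'); s=manip.get_state(); t=s['ee_pos']
c=lambda l,f,o:(np.array(l,float)+.5)/f-.5+np.array(o)
hole=ray(m,c([(265,282),(265,225),(265,340),(208,282),(322,282)],8,(255,115)),.0487); print('hole',hole)
P=ray(m,c([(155,318),(370,313),(365,498),(160,500)],6,(235,225)),t[2]+.0267); print('handle',P,P.mean(0), P.mean(0)-t)
C=ray(m,c([(146,185),(375,185),(258,97)],6,(235,225)),t[2]-.0073); print('collar top l,r,front',C-t)
T=ray(m,c([(262,43)],6,(235,225)),t[2]-.0433); print('tip front',T-t)
p,d,m=load('wrist3.png')
P=ray(m,c([(238,340),(368,340),(366,462),(238,462)],6,(230,155)),.078); print('w3 handle',P.mean(0))
print('base hole top', J0+.081*jx)
print('pixel of front collar', c([(258,97)],6,(235,225)))
E
```

```text
hole [[0.4527 0.2608 0.0487]
 [0.4519 0.2668 0.0487]
 [0.4536 0.2545 0.0487]
 [0.4466 0.26   0.0487]
 [0.4589 0.2615 0.0487]]
handle [[0.4412 0.2185 0.1872]
 [0.4576 0.2209 0.1872]
 [0.4597 0.2039 0.1872]
 [0.4434 0.2017 0.1872]] [0.4505 0.2113 0.1872] [-0.0014  0.0073  0.0267]
collar top l,r,front [[-0.0128  0.0076 -0.0073]
 [ 0.0092  0.0104 -0.0073]
 [-0.0032  0.0183 -0.0073]]
tip front [[-0.0015  0.0084 -0.0433]]
w3 handle [ 0.4736 -0.0342  0.078 ]
base hole top [0.453  0.2554 0.    ]
pixel of front collar [[277.5833 240.75  ]]
```

```bash
python3 - <<'E'
from h import *
s=manip.get_state(); print(s['time'],s['ee_pos'],s['force'])
p,d,m=snap('wrist','wrist6.png'); snap('top','top6.png'); snap('scene','scene6.png')
c=lambda l,f,o:(np.array(l,float)+.5)/f-.5+np.array(o)
cv2.imwrite('pics/w6.png',np.hstack([cv2.resize(p[115:185,255:325],None,fx=5.6,fy=5.6,interpolation=2)[:392],cv2.resize(p[225:315,235:325],None,fx=4.3555,fy=4.3555,interpolation=2)[:392]]))
p3,d3,m3=load('top3.png'); print('top3 lug hole',ray(m3,c([(263,430)],5,(165,145)),.0487))
q=load('top6.png')[0]; cv2.imwrite('pics/t6c.png',cv2.resize(q[190:260,190:290],None,fx=7,fy=7,interpolation=2))
q=load('scene6.png')[0]; cv2.imwrite('pics/s6c.png',cv2.resize(q[140:290,200:350],None,fx=4,fy=4,interpolation=2))
E
```

```text
9.95 [0.4519 0.204  0.1605] [ 0.4111 -1.1321 -1.2509]
top3 lug hole [[0.4537 0.2551 0.0487]]
```

View pics/w6.png

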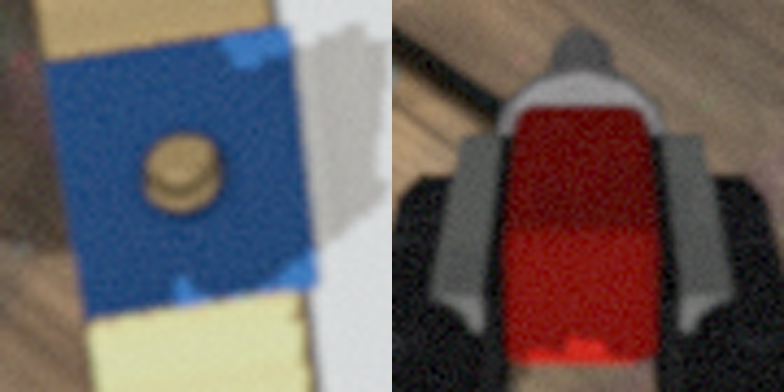

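View pics/t6c.png

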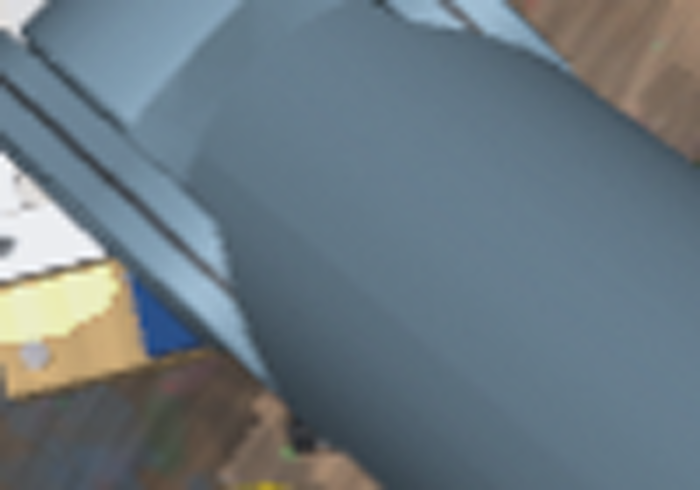

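View pics/s6c.png

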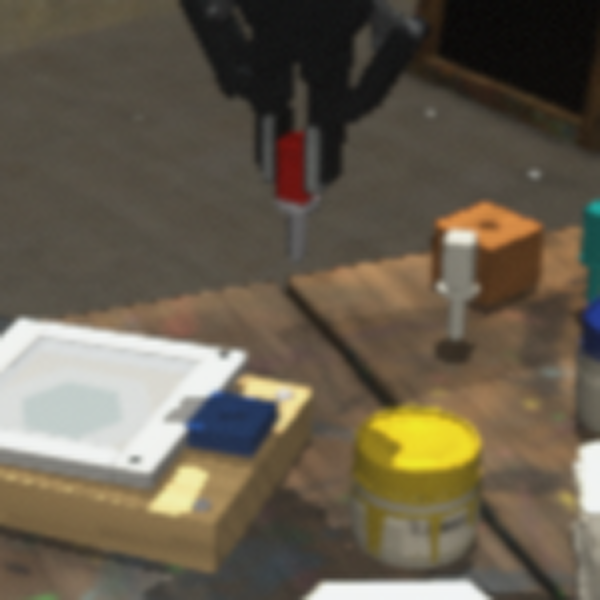

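Request:
servo_tool --motion '[{"dx": -1,"dy": 1.5,"dz": 0.2,"ax": 0,"ay": 0,"az": 0,"jaw": 1},{"dx": -2,"dy": 3,"dz": 0.4,"ax": 0,"ay": 0,"az": 0,"jaw": 1},{"dx": -3,"dy": 4.5,"dz": 0.6,"ax": 0,"ay": 0,"az": 0,"jaw": 1},{"dx": -3.6,"dy": 5.3,"dz": 0.7,"ax": 0,"ay": 0,"az": 0,"jaw": 1},{"dx": -3.8,"dy": 5.6,"dz": 0.7,"ax": 0,"ay": 0,"az": 0,"jaw": 1},{"dx": -3.8,"dy": 5.7,"dz": 0.7,"ax": 0,"ay": 0,"az": 0,"jaw": 1},{"dx": -3.8,"dy": 5.7,"dz": 0.7,"ax": 0,"ay": 0,"az": 0,"jaw": 1},{"dx": -3.8,"dy": 5.7,"dz": 0.7,"ax": 0,"ay": 0,"az": 0,"jaw": 1},{"dx": -3.8,"dy": 5.7,"dz": 0.7,"ax": 0,"ay": 0,"az": 0,"jaw": 1},{"dx": -3.8,"dy": 5.7,"dz": 0.7,"ax": 0,"ay": 0,"az": 0,"jaw": 1}]'

```text
time: 11.35
ee_pos: [0.4542, 0.2439, 0.1034]
eef_rot: [[0.12, 0.0, 0.993], [-0.993, 0.0, 0.12], [-0.0, -1.0, 0.0]]
force: [0.4, -0.2, -0.3]
width: 0.0171
```

```bash
python3 - <<'E'
from h import *
s=manip.get_state(); print(s['time'],s['ee_pos'],s['force'])
p,d,m=snap('wrist','wrist7.png'); 
print(manip.get_state()['ee_pos'])
snap('scene','scene7.png');print(manip.get_state()['ee_pos'], m['camera_matrix'])
cv2.imwrite('pics/w7c.png',cv2.resize(p[165:265,230:330],None,fx=6,fy=6,interpolation=2))
q=load('scene7.png')[0]; cv2.imwrite('pics/s7c.png',cv2.resize(q[180:290,210:320],None,fx=5,fy=5,interpolation=2))
E
```

```text
11.35 [0.4542 0.2439 0.1034] [ 0.4117 -0.1772 -0.256 ]
[0.4542 0.2439 0.1034]
[0.4541 0.2439 0.1033] [[290.2653   0.     278.1068]
 [  0.     290.2653 210.2775]
 [  0.       0.       1.    ]]
```

View pics/w7c.png

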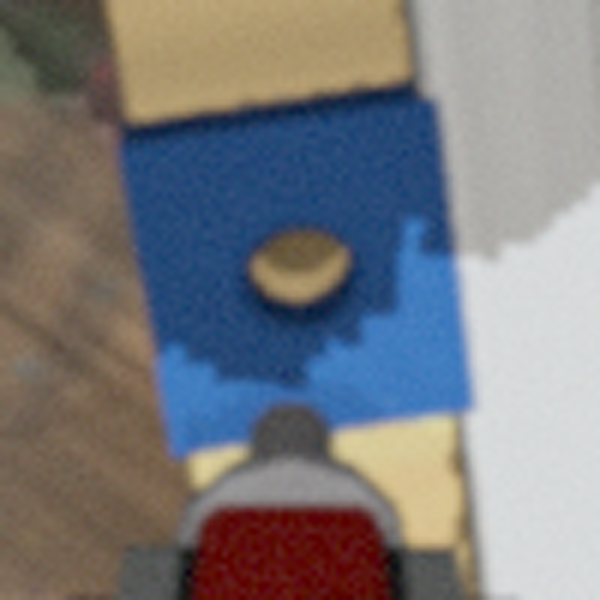

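View pics/s7c.png

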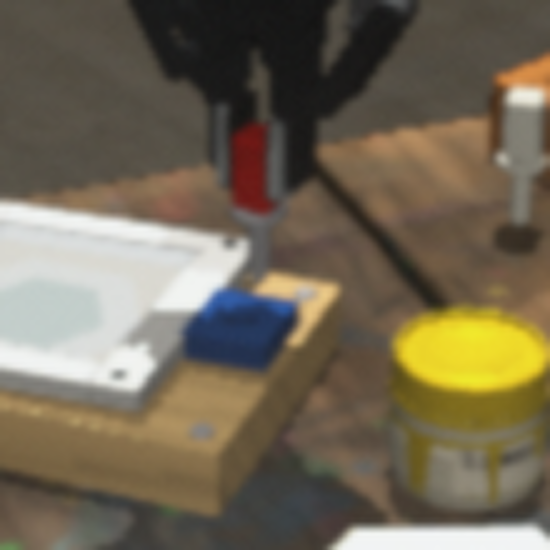

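```bash
python3 - <<'E'
from h import *
c=lambda l,f,o:(np.array(l,float)+.5)/f-.5+np.array(o)
p,d,m=load('wrist7.png'); t=np.array([.4542,.2439,.1034])
f=lambda q,z:ray(m,c(q,6,(230,165)),z)
h=f([(300,268),(248,268),(352,268),(300,230),(300,308)],.0487); print('hole',h)
W=world(m,d);print('lug z',W[200:206,285:290,2].mean())
print('collar front', f([(289,455)],t[2]-.0113), 'collar axis y', f([(289,455)],t[2]-.0113)[0]-[0.0015,.0119,0])
for dz,r in ((0,.003),(0,.004),(.003,.005),(.005,.005)):
    print('tip',dz,f([(290,404)],t[2]-.0433+dz)[0]-[0.12*r,.993*r,0])
print('left/right shaft', f([(252,440),(328,440)],t[2]-.040))
p,d,m=load('wrist5.png'); t=np.array([.4513,.2075,.1613]); 
print('w5 collar axis', ray(m,c([(258,97)],6,(235,225)),t[2]-.0113)[0]-[.0015,.0119,0])
E
```

```text
hole [[0.4527 0.2617 0.0487]
 [0.4466 0.2609 0.0487]
 [0.4589 0.2624 0.0487]
 [0.4521 0.2664 0.0487]
 [0.4534 0.2566 0.0487]]
lug z 0.04783614111172581
collar front [[0.452  0.2573 0.0921]] collar axis y [0.4505 0.2454 0.0921]
tip 0 [0.4527 0.2459 0.0601]
tip 0 [0.4526 0.2449 0.0601]
tip 0.003 [0.4523 0.2452 0.0631]
tip 0.005 [0.4522 0.246  0.0651]
left/right shaft [[0.4491 0.2453 0.0634]
 [0.4578 0.2464 0.0634]]
w5 collar axis [0.4474 0.2088 0.15  ]
```

Request:
servo_tool --motion '[{"dx": -0.3,"dy": 0.2,"dz": 0,"ax": 0,"ay": 0,"az": 0,"jaw": 1},{"dx": -0.7,"dy": 0.5,"dz": 0.1,"ax": 0,"ay": 0,"az": 0,"jaw": 1},{"dx": -1,"dy": 0.8,"dz": 0.1,"ax": 0,"ay": 0,"az": 0,"jaw": 1},{"dx": -1,"dy": 0.8,"dz": 0.1,"ax": 0,"ay": 0,"az": 0,"jaw": 1},{"dx": -1,"dy": 0.8,"dz": 0.1,"ax": 0,"ay": 0,"az": 0,"jaw": 1},{"dx": -1,"dy": 0.8,"dz": 0.1,"ax": 0,"ay": 0,"az": 0,"jaw": 1},{"dx": -1,"dy": 0.8,"dz": 0.1,"ax": 0,"ay": 0,"az": 0,"jaw": 1},{"dx": -1,"dy": 0.8,"dz": 0.1,"ax": 0,"ay": 0,"az": 0,"jaw": 1},{"dx": -1,"dy": 0.8,"dz": 0.1,"ax": 0,"ay": 0,"az": 0,"jaw": 1},{"dx": -1,"dy": 0.8,"dz": 0.1,"ax": 0,"ay": 0,"az": 0,"jaw": 1}]'

```text
time: 12.7
ee_pos: [0.4539, 0.254, 0.0953]
eef_rot: [[0.12, 0.0, 0.993], [-0.993, 0.0, 0.12], [-0.0, -1.0, 0.0]]
force: [0.3, 0.3, -1.3]
width: 0.0167
```

```bash
python3 - <<'E'
from h import *
s=manip.get_state(); print(s['time'],s['ee_pos'],s['force'])
p,d,m=snap('wrist','wrist8.png'); 
snap('scene','scene8.png')
cv2.imwrite('pics/w8c.png',cv2.resize(p[185:255,245:315],None,fx=8,fy=8,interpolation=2))
q=load('scene8.png')[0]; cv2.imwrite('pics/s8c.png',cv2.resize(q[190:280,220:310],None,fx=6,fy=6,interpolation=2))
E
```

```text
12.7 [0.4539 0.254  0.0953] [ 0.3462  0.2856 -1.2691]
```

View pics/w8c.png

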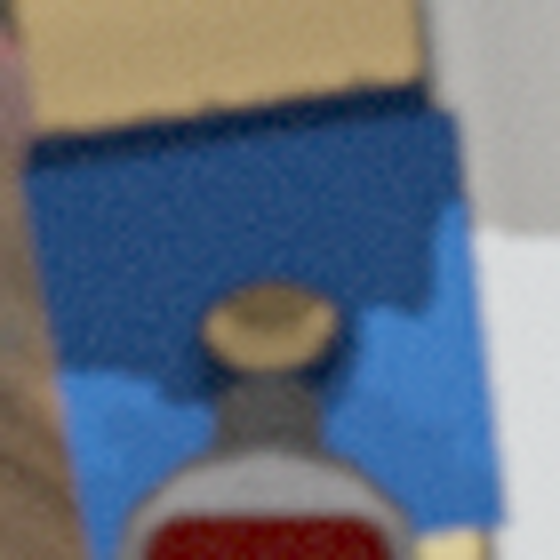

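View pics/s8c.png

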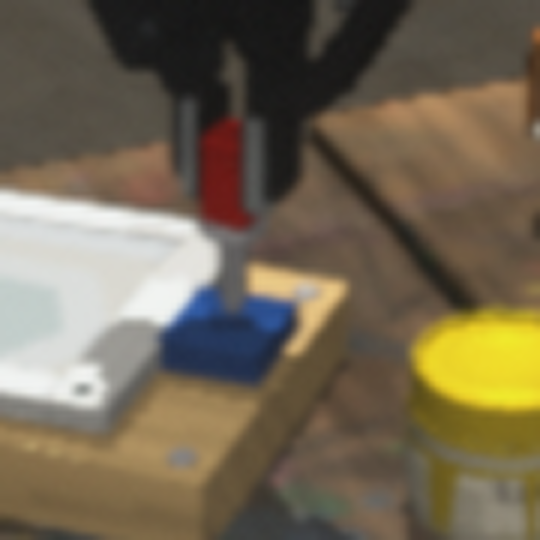

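```bash
python3 - <<'E'
from h import *
c=lambda l,f,o:(np.array(l,float)+.5)/f-.5+np.array(o)
p,d,m=load('wrist8.png'); t=manip.get_state()['ee_pos']
f=lambda q,z:ray(m,c(q,8,(245,185)),z)
E=f([(25,172),(455,112),(62,560*1.0),(505,522)],.0487); print('lug +y edge & -y',E)
h=f([(270,283),(203,330),(342,330),(270,325)],.0487);print('hole far,l,r',h)
jy=np.array([.259,-.966,0]) # minus y side dir
e=(E[0]+E[1])/2; n=np.array([-.259*-1,.966*-1,0]);
u=(E[1]-E[0])/np.linalg.norm(E[1]-E[0]); perp=np.array([u[1],-u[0],0]); print('u',u,'dist far edge of hole from lug edge',(h[0]-E[0])@perp)
print('pin front', [f([(268,372)],t[2]-.0433+dz)[0] for dz in (0,.003)], f([(215,415),(322,415)],t[2]-.038))
E
```

```text
lug +y edge & -y [[0.43   0.2742 0.0487]
 [0.4658 0.2839 0.0487]
 [0.4366 0.2375 0.0487]
 [0.476  0.2462 0.0487]]
hole far,l,r [[0.4521 0.2666 0.0487]
 [0.4468 0.2615 0.0487]
 [0.4589 0.263  0.0487]
 [0.4526 0.2627 0.0487]]
u [0.9648 0.263  0.    ] dist far edge of hole from lug edge 0.013113703559790786
pin front [array([0.4528, 0.2596, 0.052 ]), array([0.4526, 0.2609, 0.055 ])] [[0.4485 0.2574 0.0573]
 [0.4575 0.2585 0.0573]]
```

Request:
servo_tool --motion '[{"dx": -0.2,"dy": 0,"dz": 0,"ax": 0,"ay": 0,"az": 0,"jaw": 1},{"dx": -0.45,"dy": 0,"dz": 0,"ax": 0,"ay": 0,"az": 0,"jaw": 1},{"dx": -0.45,"dy": 0.1,"dz": 0,"ax": 0,"ay": 0,"az": 0,"jaw": 1},{"dx": -0.45,"dy": 0.2,"dz": 0,"ax": 0,"ay": 0,"az": 0,"jaw": 1},{"dx": -0.45,"dy": 0.4,"dz": 0,"ax": 0,"ay": 0,"az": 0,"jaw": 1},{"dx": -0.45,"dy": 0.5,"dz": 0,"ax": 0,"ay": 0,"az": 0,"jaw": 1},{"dx": -0.45,"dy": 0.6,"dz": 0,"ax": 0,"ay": 0,"az": 0,"jaw": 1},{"dx": -0.45,"dy": 0.7,"dz": 0,"ax": 0,"ay": 0,"az": 0,"jaw": 1},{"dx": -0.45,"dy": 0.8,"dz": 0,"ax": 0,"ay": 0,"az": 0,"jaw": 1},{"dx": -0.45,"dy": 0.8,"dz": 0,"ax": 0,"ay": 0,"az": 0,"jaw": 1}]'

```text
time: 14.05
ee_pos: [0.4533, 0.2584, 0.0872]
eef_rot: [[0.12, -0.0, 0.993], [-0.993, -0.0, 0.12], [0.0, -1.0, -0.0]]
force: [-0.1, 0.5, -1.0]
width: 0.0168
```

```bash
python3 - <<'E'
from h import *
s=manip.get_state(); print(s['time'],s['ee_pos'],s['force'],s['moment'])
p,d,m=snap('wrist','wrist9.png'); 
cv2.imwrite('pics/w9c.png',cv2.resize(p[185:255,245:315],None,fx=8,fy=8,interpolation=2))
E
```

```text
14.05 [0.4533 0.2584 0.0872] [-0.0885  0.5353 -1.0128] [ 0.0106 -0.0144  0.0109]
```

View pics/w9c.png

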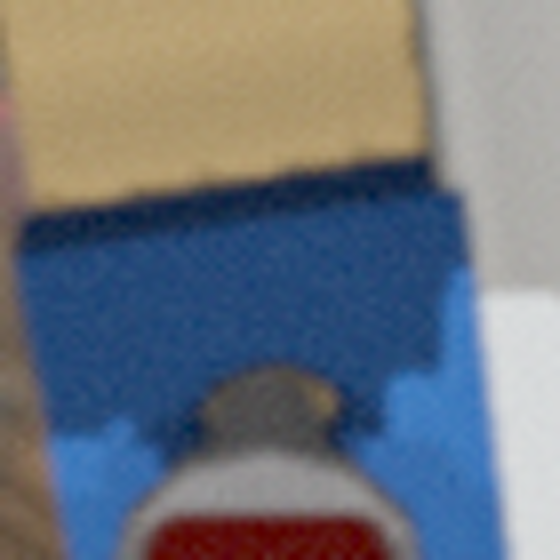

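Request:
servo_tool --motion '[{"dx": 0,"dy": 0.2,"dz": 0,"ax": 0,"ay": 0,"az": 0,"jaw": 1},{"dx": 0,"dy": 0.4,"dz": 0,"ax": 0,"ay": 0,"az": 0,"jaw": 1},{"dx": 0,"dy": 0.6,"dz": 0,"ax": 0,"ay": 0,"az": 0,"jaw": 1},{"dx": 0,"dy": 0.8,"dz": 0,"ax": 0,"ay": 0,"az": 0,"jaw": 1},{"dx": 0,"dy": 1,"dz": 0,"ax": 0,"ay": 0,"az": 0,"jaw": 1},{"dx": 0,"dy": 1.2,"dz": 0,"ax": 0,"ay": 0,"az": 0,"jaw": 1},{"dx": 0,"dy": 1.3,"dz": 0,"ax": 0,"ay": 0,"az": 0,"jaw": 1},{"dx": 0,"dy": 1.4,"dz": 0,"ax": 0,"ay": 0,"az": 0,"jaw": 1},{"dx": 0,"dy": 1.5,"dz": 0,"ax": 0,"ay": 0,"az": 0,"jaw": 1},{"dx": 0,"dy": 1.5,"dz": 0,"ax": 0,"ay": 0,"az": 0,"jaw": 1}]'

```text
time: 15.35
ee_pos: [0.4533, 0.2584, 0.0722]
eef_rot: [[0.12, -0.0, 0.993], [-0.993, -0.0, 0.12], [0.0, -1.0, -0.0]]
force: [-0.2, -0.0, -1.2]
width: 0.0166
```

```bash
python3 - <<'E'
from h import *
s=manip.get_state(); print(s['time'],s['ee_pos'],s['force'],s['moment'])
E
```

```text
15.35 [0.4533 0.2584 0.0722] [-0.1842 -0.0245 -1.2251] [0.0029 0.014  0.0453]
```

Request:
servo_tool --motion '[{"dx": 0,"dy": 0.2,"dz": 0,"ax": 0,"ay": 0,"az": 0,"jaw": 1},{"dx": 0,"dy": 0.4,"dz": 0,"ax": 0,"ay": 0,"az": 0,"jaw": 1},{"dx": 0,"dy": 0.6,"dz": 0,"ax": 0,"ay": 0,"az": 0,"jaw": 1},{"dx": 0,"dy": 0.8,"dz": 0,"ax": 0,"ay": 0,"az": 0,"jaw": 1},{"dx": 0,"dy": 0.9,"dz": 0,"ax": 0,"ay": 0,"az": 0,"jaw": 1},{"dx": 0,"dy": 1,"dz": 0,"ax": 0,"ay": 0,"az": 0,"jaw": 1},{"dx": 0,"dy": 1.1,"dz": 0,"ax": 0,"ay": 0,"az": 0,"jaw": 1},{"dx": 0,"dy": 1.2,"dz": 0,"ax": 0,"ay": 0,"az": 0,"jaw": 1},{"dx": 0,"dy": 1.2,"dz": 0,"ax": 0,"ay": 0,"az": 0,"jaw": 1},{"dx": 0,"dy": 1.2,"dz": 0,"ax": 0,"ay": 0,"az": 0,"jaw": 1}]'

```text
time: 16.6
ee_pos: [0.4533, 0.2584, 0.0603]
eef_rot: [[0.12, 0.0, 0.993], [-0.993, -0.0, 0.12], [0.0, -1.0, 0.0]]
force: [-0.7, -0.5, -0.3]
width: 0.0165
```

```bash
python3 - <<'E'
from h import *
s=manip.get_state(); print(s['time'],s['ee_pos'],s['force'],s['moment'])
E
```

```text
16.6 [0.4533 0.2584 0.0603] [-0.6813 -0.4677 -0.282 ] [-0.046   0.086  -0.0191]
```

Request:
servo_tool --motion '[{"dx": 0,"dy": 0.1,"dz": 0,"ax": 0,"ay": 0,"az": 0,"jaw": 1},{"dx": 0,"dy": 0.2,"dz": 0,"ax": 0,"ay": 0,"az": 0,"jaw": 1},{"dx": 0,"dy": 0.3,"dz": 0,"ax": 0,"ay": 0,"az": 0,"jaw": 1},{"dx": 0,"dy": 0.4,"dz": 0,"ax": 0,"ay": 0,"az": 0,"jaw": 1},{"dx": 0,"dy": 0.5,"dz": 0,"ax": 0,"ay": 0,"az": 0,"jaw": 1},{"dx": 0,"dy": 0.6,"dz": 0,"ax": 0,"ay": 0,"az": 0,"jaw": 1},{"dx": 0,"dy": 0.7,"dz": 0,"ax": 0,"ay": 0,"az": 0,"jaw": 1},{"dx": 0,"dy": 0.7,"dz": 0,"ax": 0,"ay": 0,"az": 0,"jaw": 1},{"dx": 0,"dy": 0.7,"dz": 0,"ax": 0,"ay": 0,"az": 0,"jaw": 1},{"dx": 0,"dy": 0.7,"dz": 0,"ax": 0,"ay": 0,"az": 0,"jaw": 1}]'

```text
time: 17.85
ee_pos: [0.453, 0.2584, 0.0534]
eef_rot: [[0.121, -0.0, 0.993], [-0.993, -0.0, 0.121], [0.0, -1.0, -0.0]]
force: [-3.6, -0.9, 5.7]
width: 0.0167
```

```bash
python3 - <<'E'
from h import *
s=manip.get_state(); print(s['time'],s['ee_pos'],s['force'],s['moment'])
p,d,m=snap('wrist','wrist10.png'); cv2.imwrite('pics/w10c.png',cv2.resize(p[165:285,220:340],None,fx=5,fy=5,interpolation=2))
E
```

```text
17.85 [0.453  0.2584 0.0534] [-3.5518 -0.8726  5.702 ] [-0.348   0.7316  0.0546]
```

View pics/w10c.png

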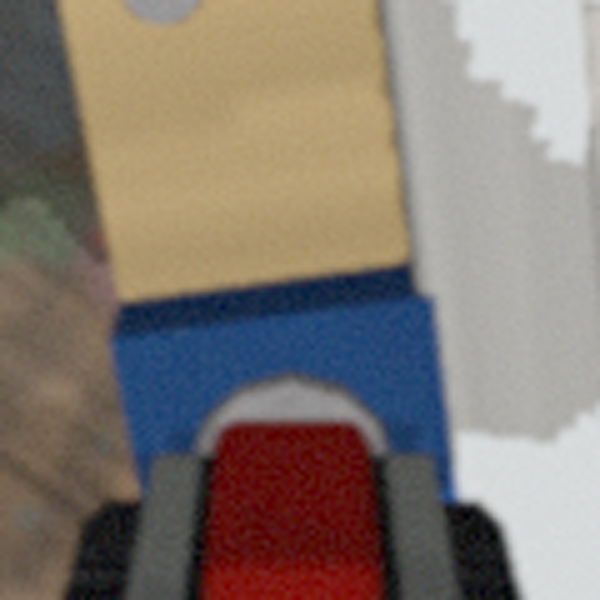

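Request:
servo_tool --motion '[{"dx": 0,"dy": 0.05,"dz": -0.05,"ax": 0,"ay": 0,"az": 0,"jaw": 1},{"dx": 0,"dy": 0.1,"dz": -0.05,"ax": 0,"ay": 0,"az": 0,"jaw": 1},{"dx": 0,"dy": 0.15,"dz": -0.05,"ax": 0,"ay": 0,"az": 0,"jaw": 1},{"dx": 0,"dy": 0.2,"dz": -0.05,"ax": 0,"ay": 0,"az": 0,"jaw": 1},{"dx": 0,"dy": 0.2,"dz": -0.05,"ax": 0,"ay": 0,"az": 0,"jaw": 1},{"dx": 0,"dy": 0.25,"dz": -0.05,"ax": 0,"ay": 0,"az": 0,"jaw": 1},{"dx": 0,"dy": 0.25,"dz": -0.05,"ax": 0,"ay": 0,"az": 0,"jaw": 1},{"dx": 0,"dy": 0.25,"dz": -0.05,"ax": 0,"ay": 0,"az": 0,"jaw": 1},{"dx": 0,"dy": 0.25,"dz": -0.05,"ax": 0,"ay": 0,"az": 0,"jaw": 1},{"dx": 0,"dy": 0.25,"dz": -0.05,"ax": 0,"ay": 0,"az": 0,"jaw": 1}]'

```text
time: 19.15
ee_pos: [0.453, 0.2584, 0.0528]
eef_rot: [[0.121, 0.001, 0.993], [-0.993, -0.001, 0.121], [0.001, -1.0, 0.001]]
force: [-8.9, -6.2, 30.4]
width: 0.0168
```

```bash
python3 - <<'E'
from h import *
s=manip.get_state(); print(s['time'],s['ee_pos'],s['force'],s['moment'],s['width'])
p,d,m=snap('wrist','wrist11.png'); p,d,m=snap('scene','scene11.png')
cv2.imwrite('pics/s11c.png',cv2.resize(p[170:290,160:320],None,fx=5,fy=5,interpolation=2))
E
```

```text
19.15 [0.453  0.2584 0.0528] [-8.9457 -6.181  30.3894] [-1.2871  1.9059  0.0477] 0.01678408067937509
```

View pics/s11c.png

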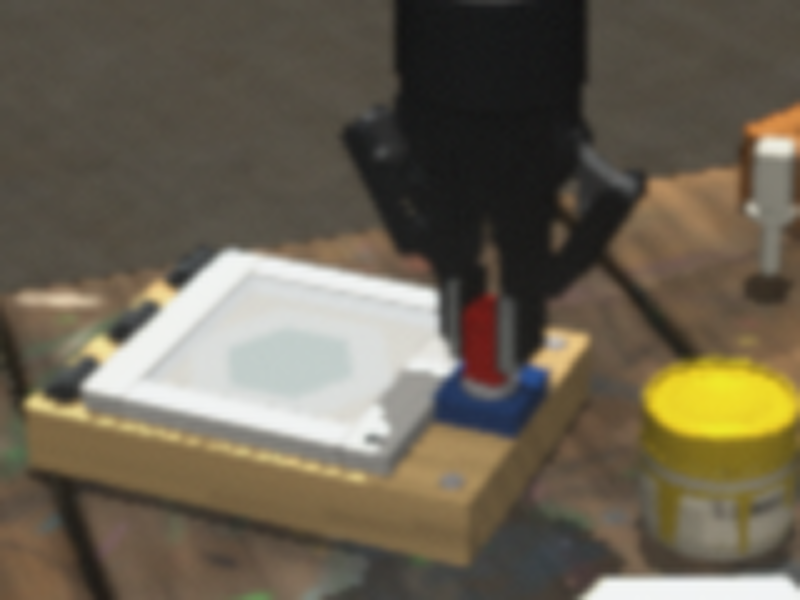

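Request:
servo_tool --motion '[{"dx": 0.02,"dy": -0.03,"dz": -0.02,"ax": 0,"ay": 0,"az": 0,"jaw": 1},{"dx": 0.03,"dy": -0.06,"dz": -0.04,"ax": 0,"ay": 0,"az": 0,"jaw": 1},{"dx": 0.03,"dy": -0.07,"dz": -0.05,"ax": 0,"ay": 0,"az": 0,"jaw": 1},{"dx": 0.03,"dy": -0.07,"dz": -0.05,"ax": 0,"ay": 0,"az": 0,"jaw": 1},{"dx": 0.03,"dy": -0.07,"dz": -0.05,"ax": 0,"ay": 0,"az": 0,"jaw": 1},{"dx": 0.03,"dy": -0.07,"dz": -0.05,"ax": 0,"ay": 0,"az": 0,"jaw": 1},{"dx": 0.03,"dy": -0.07,"dz": -0.05,"ax": 0,"ay": 0,"az": 0,"jaw": 1},{"dx": 0.03,"dy": -0.07,"dz": -0.05,"ax": 0,"ay": 0,"az": 0,"jaw": 1},{"dx": 0.03,"dy": -0.07,"dz": -0.05,"ax": 0,"ay": 0,"az": 0,"jaw": 1},{"dx": 0.03,"dy": -0.07,"dz": -0.05,"ax": 0,"ay": 0,"az": 0,"jaw": 1}]'

```text
time: 20.5
ee_pos: [0.4529, 0.2584, 0.053]
eef_rot: [[0.121, 0.002, 0.993], [-0.993, -0.0, 0.121], [0.0, -1.0, 0.002]]
force: [-5.4, -3.7, 21.4]
width: 0.0165
```

```bash
python3 - <<'E'
from h import *
s=manip.get_state(); print(s['time'],s['ee_pos'],s['force'],s['moment'],s['width'])
p,d,m=snap('wrist','wrist12.png'); ps,ds,ms=snap('scene','scene12.png')
for nm,(p,d,m) in dict(w=(p,d,m),s=(ps,ds,ms),w5=load('wrist5.png'),s6=load('scene6.png')).items():
    W=world(m,d); X=(W-H)@jx; Y=(W-H)@np.array([-jx[1],jx[0],0]) 
    h=cv2.cvtColor(p,cv2.COLOR_BGR2HSV)
    k=(X>.015)&(X<.145)&(abs(Y)<.06)&(W[...,2]>.03)&(W[...,2]<.06)&(h[...,1]<40)
    w=W[k]; x=X[k]; A=np.c_[x,np.ones(len(x))]; c=np.linalg.lstsq(A,w[:,2],rcond=None)[0]
    r=abs(w[:,2]-A@c)<.003; c=np.linalg.lstsq(A[r],w[r,2],rcond=None)[0]; print(nm,len(x),c)
    b=(h[...,0]>100)&(h[...,0]<125)&(h[...,1]>130)&(X>.145)&(X<.19)&(abs(Y)<.025)&(W[...,2]>.036)&(W[...,2]<.058); print(' lug z',b.sum(),np.median(W[b][:,2]) if b.sum() else None)
print([(np.round(b['position'],4).tolist(),round(b['score'],2)) for b in viewer.boxes_of('scene','ink_yellow')])
E
```

```text
20.5 [0.4529 0.2584 0.053 ] [-5.3806 -3.7299 21.4467] [-0.8254  1.307   0.0595] 0.016461884621111107
w 37335 [-0.0008  0.0402]
 lug z 1399 0.04128384037168767
s 1623 [-0.0011  0.0401]
 lug z 76 0.04095709074720533
w5 20211 [0.0484 0.0401]
 lug z 1649 0.0491246496931379
s6 1664 [0.0489 0.04  ]
 lug z 178 0.04872090285483849
[([0.3497, 0.2516, 0.0447], 0.91)]
```

View pics/wrist12.png

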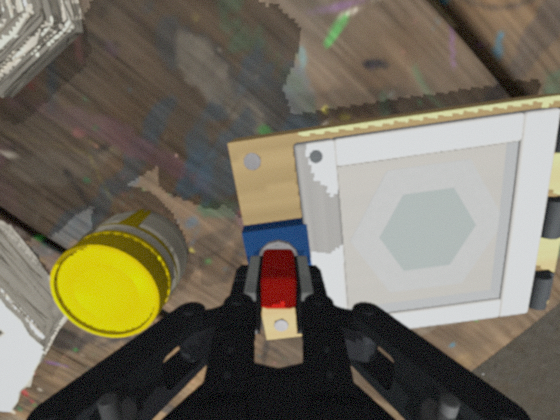

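```bash
python3 - <<'E'
from h import *
s=manip.get_state(); print(s['time'],s['ee_pos'],s['force']); print(manip.finish_job())
E
```

```text
20.65 [0.453  0.2584 0.053 ] [-6.1883 -4.315  21.3903]
the job is handed in; nothing more can be done
None
```

I closed the lid, pushed the red-handled pin through the lug into the base hole, and handed the job in at 20.65 s, still gripping the pin and pressing.

- **Lid:** the depth images give a lid angle of about 0 (slope −0.001), down from 0.048 before pressing. The lug top measures 41 mm against an ideal 42 mm, within camera error.
- **Collar:** it bears on the lug. It came to a hard stop where the grasp height said it should, and the last force reading was about 21 N down.
- **Ink pot:** I never touched it, and it still stands where it was. The network put it within about 4 mm of its first reading, which is its stated accuracy.

**Checks that disagreed:**
- **Camera mismatch:** the top and wrist cameras differed by 3–5 mm in y. I aligned the pin with the hole in wrist pictures taken close up, and it went in without noticeable force.
- **Side force:** about 7 N sideways remains on the pin in the hole. Pressing briefly reached 30 N before I eased it back.

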